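# Tuck a spacer board and a cover under the weighted arm of a stacking holder

## Task

The moulded covers wait in the stacking holder, one on another with a spacer board between each two, held down by its weighted arm. Add the loose spacer board to the pile and then the loose full-size cover on top of it, each tucked under the arm, square in the guides and home against the back posts, and leave the arm resting on the new cover. Do not let the arm slam, do not push the pile out of place, and leave the other things on the bench where they are.

Things in the scene. Friction and masses are not known exactly. Their poses are not given: they have to be found in the camera images.
- holder: Grey steel stacking holder, fixed. Origin: underside, middle of its bed, on the bench mat (mat top 2 mm above z = 0); x from the open mouth to the back, z up. Base 8 mm thick, 104 mm wide, x -55 (mouth edge) to +160 mm. Two 8 mm back posts stop the pile at x = +50 mm, 90 mm tall. The arm's pivot bracket stands at x 103 to 137 mm, 88 mm tall.
- guides (a point): Point midway between the two side guides, on the bed, with the holder's axes (holder x = +15 mm). The guides are upright sheet walls, 67 mm apart inside, up to 84 mm above the holder's origin, over holder x = -16 to +46 mm, with flared lips reaching out to x = -38 mm. In front of that nothing stands beside the pile.
- stack_home (a point): Point on the bed top (holder x = -25 mm, z = 8 mm), with the holder's axes: the underside centre of a 150 mm board or cover that is fully home against the back posts lies here (plus the pile's height below it). Home pieces stick out 45 mm over the mouth edge, where they can be held by their sides. The starting pile is 36 mm high (cover 14, spacer 8, cover 14).
- hold_arm (a joint): Angle of the weighted arm, rad: 0 = resting on the starting pile, grows as the toe rises; about 0.065 with the spacer added, 0.18 with spacer and cover. Range -0.35 to 1.95; past about 1.6 it stays parked back by its own weight, below that it falls. Hinge along the holder's y axis at holder x = 120, z = 75 mm. The toe presses with 2 to 3 N.
- toe (a point): Lowest point of the arm's round black toe (20 mm diameter, 36 mm wide), which presses on the pile at holder x = 0. A black skid, 36 mm wide, rises from it at 32 degrees towards the mouth; its tip is 43 mm in front of the toe and 25 mm above its lowest point. A board pushed in flat along the pile runs under the skid and lifts the arm (5 to 10 N of push).
- lift_knob (a point): Centre of the 24 mm round black lift knob on top of the arm, 74 mm above the toe's lowest point, above a steel weight 44 mm wide.
- spacer: The loose spacer board to add: flat brown fibreboard, 150 (x) x 60 (y) x 8 mm, about 70 g. Origin: centre of its underside, x along its length. Either end may go in first. Lies flat on the mat.
- cover: The loose cover to add: white moulded plastic, 150 (x) x 60 (y) x 14 mm, about 100 g, outside face up with a vent and a shallow grey panel. Origin: centre of its underside, x along its length. Either end may go in first. Lies flat on the mat.
- pile_cover_low: Lowest cover of the pile, lying on the bed; like the loose cover. Origin: centre of its underside, x along its length. It starts within 2 mm of home.
- pile_spacer: Spacer board of the pile, lying on pile_cover_low; like the loose spacer. Origin as there.
- pile_cover_top: Upper cover of the pile at the start, lying on pile_spacer under the arm's toe; like the loose cover. Origin as there.
- jar: Bystander: amber glass jar with black cap, 58 mm across, 105 mm tall, standing beside one end of the loose cover. Origin: centre of its underside.
- tape_roll: Bystander: grey roll of tape lying flat, 64 mm across, 24 mm tall, beside the other end of the loose cover. Origin: centre of its underside.
- bottle: Bystander: clear plastic bottle with white cap, 52 mm across, 118 mm tall, standing beside one end of the loose spacer. Origin: centre of its underside.
- band: Bystander: red plastic band, a rounded three-cornered hoop about 70 mm across, 20 mm tall, beside the other end of the loose spacer. Origin: middle of its underside.
- small_cover: Bystander: white cover of a smaller model, 105 x 46 x 14 mm; it does not belong in this holder. Origin: centre of its underside.
- screwdriver: Bystander: screwdriver, 170 mm long, black handle, lying flat along its x axis on the other long side of the loose cover from the jar. Origin: middle of its underside.
- parts_tray: Bystander: open grey tray of small hardware, 110 (x) x 80 x 24 mm, on the other long side of the loose spacer from the bottle. Origin: centre of its underside.
Not all that is in view belongs to the job. Leave any brown look-alike of the cover alone.

How it is judged:
On the way:
1. the loose spacer board lies home on the top of the starting pile (within 6 mm of the back posts, 7 mm sideways, square within 7 degrees) (x of spacer in the frame of stack_home between -0.006 and 0.006 m and y of spacer in the frame of stack_home between -0.007 and 0.007 m and z of spacer in the frame of stack_home between 0.032 and 0.04 m and angle between the x axis of spacer and the x axis of stack_home, either way round below 0.12 rad and angle between spacer's own z axis and vertical below 0.08 rad), for 0.2 s.
At the end, for the whole second after the job is handed in: On the three starting pieces lie the spacer board, then the cover; all five are flat, within 6 mm of home against the back posts, 7 mm sideways, 7 degrees of square, 4 mm of their height, at rest and released, with the arm resting on the new cover (0.15 to 0.21 rad) (all of step 1 and x of pile_cover_low in the frame of stack_home between -0.006 and 0.006 m and y of pile_cover_low in the frame of stack_home between -0.007 and 0.007 m and z of pile_cover_low in the frame of stack_home between -0.004 and 0.004 m and angle between the x axis of each of pile_cover_low, pile_spacer, pile_cover_top, cover and the x axis of stack_home, either way round below 0.12 rad and angle between each of pile_cover_low, pile_spacer, pile_cover_top, cover's own z axis and vertical below 0.08 rad and x of pile_spacer in the frame of stack_home between -0.006 and 0.006 m and y of pile_spacer in the frame of stack_home between -0.007 and 0.007 m and z of pile_spacer in the frame of stack_home between 0.01 and 0.018 m and x of pile_cover_top in the frame of stack_home between -0.006 and 0.006 m and y of pile_cover_top in the frame of stack_home between -0.007 and 0.007 m and z of pile_cover_top in the frame of stack_home between 0.018 and 0.026 m and x of cover in the frame of stack_home between -0.006 and 0.006 m and y of cover in the frame of stack_home between -0.007 and 0.007 m and z of cover in the frame of stack_home between 0.04 and 0.048 m and linear speed of each of cover, spacer below 0.02 m/s and value of joint hold_arm between 0.15 and 0.21 rad and velocity of joint hold_arm between -0.05 and 0.05 rad/s); the robot touches nothing.
It fails at once if the jar or the bottle is pushed more than 25 mm or tipped (distance of any of jar, bottle from where it was at the start of the episode above 0.025 m or angle between any of jar, bottle's own z axis and vertical above 0.35 rad).
It fails at once if the tape roll, red band or smaller cover is pushed more than 25 mm or tipped (distance of any of tape_roll, band, small_cover from where it was at the start of the episode above 0.025 m or angle between any of tape_roll, band, small_cover's own z axis and vertical above 0.35 rad).
It fails at once if the screwdriver or parts tray is pushed more than 25 mm (distance of any of screwdriver, parts_tray from where it was at the start of the episode above 0.025 m).
It fails at once if the arm is let slam down (falls faster than 3 rad/s) (velocity of joint hold_arm below -3 rad/s).
It also fails if it takes over 72 s, if anything falls off the work surface, if the arm or the gripper's body presses on something with over 40 N, if the wrist force passes 120 N, or if a joint passes its speed limit or range.

## Robot

A 7-joint arm with a two-finger parallel gripper is mounted at the origin on the work surface. World frame = base frame: x ahead of the robot, y to its left, z up, the work surface at z = 0. Lengths are in m, angles in rad, forces in N, time in s.
With the tool pointing down it reaches from about 0.35 to 0.9 m from the base axis. Payload 19.9 kg.
Tool frame: the origin (TCP) lies midway between the tips of the shut fingers; the grasp point (between the pads) lies 19 mm behind it; z points along the fingers, y is the line along which they close (so a half turn about z gives the same grasp; the last joint's range is limited). The gripper opens to 94 mm and grips with 3 to 60 N. Pads are 16 mm wide; open, the fingers measure 119 mm over their backs; the gripper's body (75 mm by 177 mm) begins 78 mm behind the grasp point.
Start: joints at [-1.274, 0.417, -0.01, 1.614, 0.005, 1.111, -0.053], TCP at [0.207, 0.59, 0.205] pointing down, gripper open.
Joint ranges: [-2.81, 2.81], [-0.39, 2.02], [-1.27, 1.25], [0.06, 2.57], [-1.19, 4.33], [0.19, 2], [-2.82, 2.82]. Speed limits (rad/s): [1.89, 1.89, 2.39, 2.39, 3.01, 3.01, 3.01].

## Interface

Orientations are given as a rotation vector (axis times angle).
In Python, from station import r, camera, calibration gives the robot as it stands.
- The arm moves only by the tool carry_out, never from a script. Its argument "commands" is a list of rows, each a list of 7 numbers: the turn, a rotation vector about the world's x, y, z in units of 10 degrees (1.0 is 10 degrees), then the shift along the world's x, y, z in units of 25 mm (1.0 is 25 mm), then the opening in per cent of the stroke, from 0 (shut) to 100 (fully open). In form: [[rx, ry, rz, tx, ty, tz, grip], ...]. A call has 1 to 20 rows; each row shifts and turns the commanded pose from where the row before left it; what a row does not reach is not made up. A row lasts 1/8 s, in which the tool goes at most 62.5 mm and 10.7 degrees, less where a joint would pass 70% of its speed; a pose out of reach is approached as far as the arm can. A call is refused whole if a number of a shift passes 1 or a number of a turn 1, either way. A call with a gripper value outside its range is refused whole. The fingers move at their own pace and stop on an object; "squeeze" is the grip in N (left out, the last holds). Time passes only in rows, so rows that do not move let the fingers close. It gives the time, the measured TCP pose, the force, the opening and the grip force at its end, in the units of the state.
- r.get_obs(): the state, without advancing time (a new reading comes with each control period).
- camera(name): name is "side" or "top"; returns (picture, depth): 480x640x3 uint8, blue, green, red; 480x640 float32, m along the optical axis (not along the pixel's ray), 0 where there is no reading.
- calibration(name): a dict with "fovy" (degrees; the focal length in pixels is half the picture's height over the tangent of half this angle, whatever the lens; pixels are square), "cx", "cy" (the principal point, pixels), "R" (3x3) and "t" (3): a world point X has camera coordinates R X + t. Camera axes: x right, y down, z forward; pixel columns grow to the right and rows downward; lengths in m; the calibration is good to about 2 mm. A picture is of the moment at which its call begins. calibration takes no time and is no camera call.
- r.job_done(): hands the job in; it is judged then, once.
The state is a dict: "time": time; "joint_pos": joint angles; "dq": joint speeds; "effort": joint torques, N m; "position": TCP position; "tool_rot": TCP orientation; "wrist_force": force on the tool from outside, world axes, zero at the start; "ft_torque": the same for the moment, N m; "grip_width": finger opening in m; "grasp_force": force on a finger pad.
Only numpy, scipy, OpenCV 4.12 (cv2) and the standard library are available. Lean on these libraries where they do the work, as an engineer would, in place of code of your own. Each camera call takes 0.05 s, during which the arm holds its last target. There are 200 camera calls.

## Working session

There is one attempt and no reset: what is moved stays moved. The work goes in short steps, Python scripts to look and compute and a tool call to move; the robot and the scene stay as the last step left them, time stands still between calls to the robot, and variables do not carry over. Pictures are saved under pics/ and viewed, at most 10 in all, crops included, and the job is handed in when it is done.

Besides the shell and the picture viewer there is one more tool, called after "Call:" in YAML: its name, and indented under it one key for each argument. carry_out: Moves the arm, as the interface text tells. Its arguments: {"type":"object","properties":{"commands":{"type":"array"},"squeeze":{"type":"number"}},"required":["commands"]}

```bash
ls; mkdir -p pics; python3 - <<'E'
from station import r,camera,calibration
import cv2,numpy as np
for n in("top","side"):
    p,d=camera(n); cv2.imwrite(f"pics/{n}0.png",p); np.savez(f"pics/{n}0.npz",p=p,d=d)
    c=calibration(n); print(n,c["fovy"],c["cx"],c["cy"],np.round(c["R"],4).tolist(),np.round(c["t"],4)); print((d>0).mean())
o=r.get_obs(); print(o["time"],o["position"],o["tool_rot"],o["grip_width"])
E
```

```text
pics
top 56.875112965572455 319.2975382042542 237.0183880766304 [[-0.021, -0.9996, 0.017], [-0.999, 0.0203, -0.0389], [0.0385, -0.0178, -0.9991]] [0.1753 0.5789 1.1783]
0.9962532552083333
side 52.62610769276327 324.52984600068226 235.10663527724716 [[0.8424, -0.5386, 0.0178], [-0.2837, -0.4714, -0.8351], [0.4582, 0.6984, -0.5499]] [-0.4128  0.3235  0.9999]
0.99599609375
0.1 [0.20703345 0.58936669 0.20489491] [-5.28072218e-01 -3.09679730e+00  1.68694181e-03] 0.09423008673643453
```

View pics/top0.png

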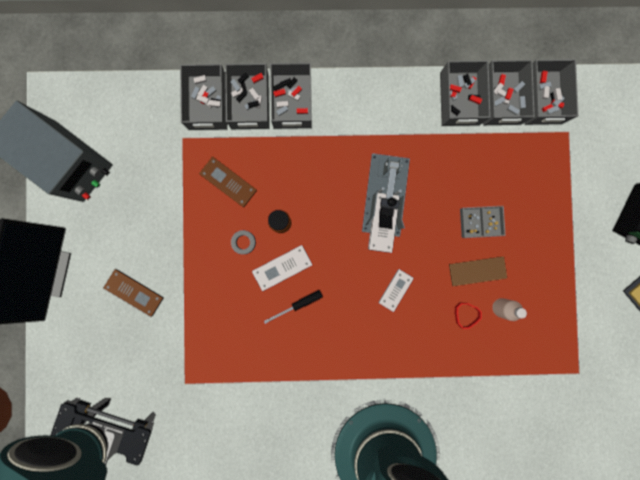

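View pics/side0.png

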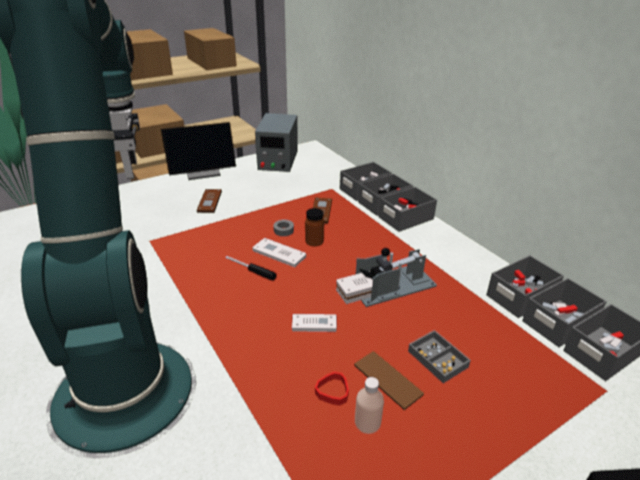

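The top view shows the cover (282,268) with the jar (279,221), tape (243,242) and screwdriver around it. The spacer is at (478,271) with the bottle (509,309), band (467,315) and tray (483,222). The holder is at (386,195) with its mouth facing the robot, and the small cover is in front of it at (396,290). The brown look-alikes are at (228,181) and (133,292).

```bash
cat > h.py <<'E'
import cv2,numpy as np
from station import r,camera,calibration
def ray(n,uv,z):
    c=calibration(n);R=np.array(c["R"]);t=np.array(c["t"]);f=240/np.tan(np.radians(c["fovy"])/2)
    uv=np.atleast_2d(np.asarray(uv,float))
    d=np.c_[(uv[:,0]-c["cx"])/f,(uv[:,1]-c["cy"])/f,np.ones(len(uv))]@R
    o=-R.T@t; return o+d*((z-o[2])/d[:,2])[:,None]
def proj(n,X):
    c=calibration(n);f=240/np.tan(np.radians(c["fovy"])/2)
    q=np.atleast_2d(X)@np.array(c["R"]).T+np.array(c["t"]); return np.c_[q[:,0]/q[:,2]*f+c["cx"],q[:,1]/q[:,2]*f+c["cy"]]
def rect(mask,n,z,roi):
    x0,y0,x1,y1=roi;m=np.zeros_like(mask);m[y0:y1,x0:x1]=mask[y0:y1,x0:x1]
    m=cv2.morphologyEx(m,cv2.MORPH_CLOSE,np.ones((5,5)))
    k=max(cv2.findContours(m,cv2.RETR_EXTERNAL,cv2.CHAIN_APPROX_NONE)[0],key=cv2.contourArea)
    P=ray(n,k[:,0],z)[:,:2]
    (cx,cy),(w,h),a=cv2.minAreaRect((P*1000).astype(np.float32))
    if w<h:w,h,a=h,w,a+90
    return round(cx,1),round(cy,1),round(w,1),round(h,1),round((a+90)%180-90,1)
def masks(p):
    hsv=cv2.cvtColor(p,cv2.COLOR_BGR2HSV);H,S,V=cv2.split(hsv)
    red=((H<14)|(H>172))&(S>170)&(V>120)
    return dict(white=((S<60)&(V>150)).astype(np.uint8)*255,notmat=(~red).astype(np.uint8)*255,hsv=hsv)
E
python3 - <<'E'
from h import *
p=np.load("pics/top0.npz")["p"];m=masks(p)
print(m["hsv"][271,478],m["hsv"][350,400],m["hsv"][195,370])
nm=m["notmat"]
for nme,z,roi in[("spacer",.010,(440,250,520,292)),("cover",.016,(246,240,318,296)),("small",.016,(372,262,418,318)),("tray",.02,(455,200,512,245)),("band",.01,(448,296,486,332)),("bottle",.06,(488,294,532,326)),("jar",.107,(264,206,294,236)),("tape",.026,(226,226,260,258)),("driver",.01,(258,285,330,330)),("holder",.01,(355,145,420,258))]:
    print(nme,rect(nm,"top",z,roi))
print("pile",rect(m["white"],"top",.046,(360,210,405,260)))
big=cv2.resize(p[140:330,220:540],None,fx=2.5,fy=2.5,interpolation=cv2.INTER_CUBIC);cv2.imwrite("pics/z.png",big)
s=np.load("pics/side0.npz")["p"];cv2.imwrite("pics/zs.png",cv2.resize(s[220:320,320:460],None,fx=5,fy=5,interpolation=cv2.INTER_CUBIC))
E
```

```text
[ 15 132 114] [  7 189 162] [ 98  29 106]
spacer (482.7, -260.6, 151.1, 60.6, -83.2)
cover (503.0, 265.5, 156.3, 66.4, -63.5)
small (437.1, -36.9, 111.5, 53.0, -32.6)
tray (615.0, -274.2, 122.4, 85.5, -88.2)
band (349.2, -243.3, 45.7, 7.5, -47.0)
bottle (384.4, -320.3, 93.7, 55.3, 70.4)
jar (620.1, 262.1, 56.6, 54.3, 88.9)
tape (574.1, 366.2, 66.0, 65.7, -0.9)
driver (397.2, 239.4, 173.2, 25.0, -64.8)
holder (670.8, -18.5, 266.0, 117.3, -8.5)
pile (597.3, -1.5, 110.9, 60.7, -9.2)
```

View pics/z.png

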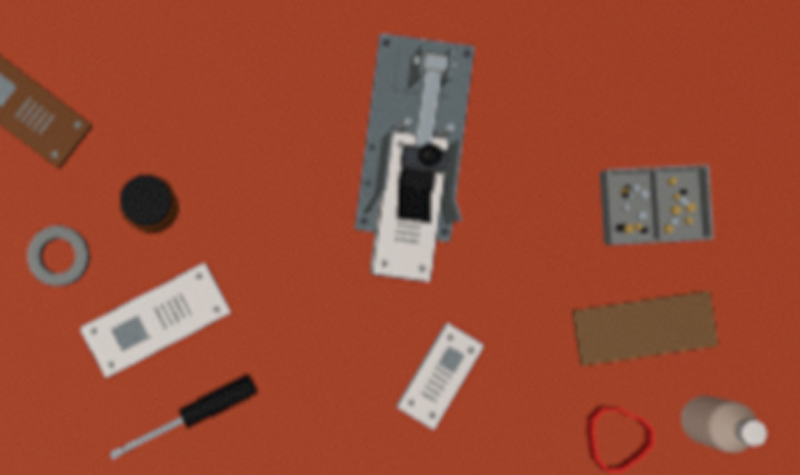

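The zoom shows the holder base corners at about (380,35), (473,45), (357,230) and (450,241). The pile's front corners are at (372,272) and (430,281).

```bash
python3 - <<'E'
from h import *
q=np.array([[380,35],[473,45],[357,230],[450,241]])/2.5+[220,140]
B=ray("top",q-.3,.010)[:,:2]*1000
print(B.round(1)); ax=(B[0]+B[1]-B[2]-B[3])/2; a=np.degrees(np.arctan2(ax[1],ax[0])); lat=B[0]-B[1]+B[2]-B[3]
print("len",np.linalg.norm(ax),"ang",a,np.degrees(np.arctan2(-lat[0],lat[1])),"w",np.linalg.norm(lat)/2)
e=np.array([np.cos(np.radians(a)),np.sin(np.radians(a))]); mid=B.mean(0); print("origin",mid-52.5*e)
p=np.load("pics/top0.npz")["p"];m=masks(p)["white"]
mm=np.zeros_like(m);mm[205:262,355:410]=m[205:262,355:410]
k=max(cv2.findContours(mm,cv2.RETR_EXTERNAL,cv2.CHAIN_APPROX_NONE)[0],key=cv2.contourArea)
P=ray("top",k[:,0],.046)[:,:2]*1000
for a in(-8,-9,-9.5):
    e=np.array([np.cos(np.radians(a)),np.sin(np.radians(a))]);n=np.array([-e[1],e[0]])
    u=P@e;v=P@n;f=u<u.min()+50
    print(a,"front u",np.sort(u)[:8].mean().round(1),"v",v[f].min().round(1),v[f].max().round(1),"origin", ((u.min()+100)*e+n*(v[f].min()+v[f].max())/2).round(1), np.linalg.norm(0))
# depth check: world heights along pile
d=np.load("pics/top0.npz")["d"]
c=calibration("top");R=np.array(c["R"]);t=np.array(c["t"]);f=240/np.tan(np.radians(c["fovy"])/2)
for u,v in[(381,246),(482,271),(282,262),(391,201),(391,196),(385,220),(386,300),(512,313),(279,221)]:
    z=d[v,u];X=R.T@(np.array([(u-c["cx"])/f*z,(v-c["cy"])/f*z,z])-t);print(u,v,(X*1000).round())
s=np.load("pics/side0.npz")["p"]
E
```

```text
[[805.1  16.8]
 [792.5 -83.9]
 [594.4  47. ]
 [580.5 -52.9]]
len 213.53759338041212 ang -8.227749437710878 -7.5262322359258045 w 101.16118652002393
origin [641.14808995 -10.75298993]
-8 front u 536.8 v 51.9 112.6 origin [641.4  -7.1] 0.0
-9 front u 535.3 v 61.7 122.3 origin [641.4  -8.4] 0.0
-9.5 front u 534.4 v 66.5 127.3 origin [641.3  -9.1] 0.0
381 246 [554.   4.  48.]
482 271 [ 482. -275.    4.]
282 262 [518. 264.  16.]
391 201 [662. -10. 131.]
391 196 [681. -21.  73.]
385 220 [621.  -5.  64.]
386 300 [411. -11.  15.]
512 313 [ 380. -311.   94.]
279 221 [620. 263. 106.]
```

View pics/zs.png

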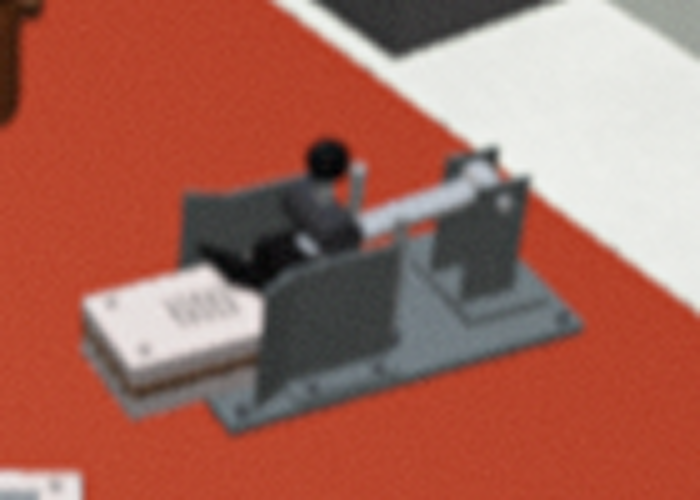

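Holder origin comes out near (641,-9) mm with yaw -8.2°. The side zoom confirms the arm is resting on the pile. I'll fetch the spacer first, gripping it 50 mm off centre at its +y end.

Call:
carry_out:
  commands:
    - [0,0,-0.32,0.54,-1,0,100]
    - [0,0,-0.32,0.54,-1,0,100]
    - [0,0,-0.32,0.54,-1,0,100]
    - [0,0,-0.32,0.54,-1,0,100]
    - [0,0,-0.32,0.54,-1,0,100]
    - [0,0,-0.32,0.54,-1,0,100]
    - [0,0,-0.32,0.54,-1,0,100]
    - [0,0,-0.32,0.54,-1,0,100]
    - [0,0,-0.32,0.54,-1,0,100]
    - [0,0,-0.32,0.54,-1,0,100]
    - [0,0,-0.32,0.54,-1,0,100]
    - [0,0,-0.32,0.54,-1,0,100]
    - [0,0,-0.32,0.54,-1,0,100]
    - [0,0,-0.32,0.54,-1,0,100]
    - [0,0,-0.32,0.54,-1,0,100]
    - [0,0,-0.32,0.54,-1,0,100]
    - [0,0,-0.32,0.54,-1,0,100]
    - [0,0,-0.32,0.54,-1,0,100]
    - [0,0,-0.32,0.54,-1,0,100]
    - [0,0,-0.32,0.54,-1,0,100]
  squeeze: 40

```text
time: 2.6
position: [0.478, 0.088, 0.2054]
tool_rot: [2.093, 2.343, -0.0]
wrist_force: [-0.0, 0.4, 0.5]
grip_width: 0.0938
grasp_force: 0.0
```

Call:
carry_out:
  commands:
    - [0,0,0,0,-1,0,90]
    - [0,0,0,0,-1,0,90]
    - [0,0,0,0,-1,0,90]
    - [0,0,0,0,-1,0,90]
    - [0,0,0,0,-1,-0.3,90]
    - [0,0,0,0,-1,-0.3,90]
    - [0,0,0,0,-1,-0.3,90]
    - [0,0,0,0,-1,-0.3,90]
    - [0,0,0,0,-1,-0.3,90]
    - [0,0,0,0,-1,-0.3,90]
    - [0,0,0,0,-1,-0.3,90]
    - [0,0,0,0,-1,-0.3,90]
    - [0,0,0,0,0,-0.6,90]
    - [0,0,0,0,0,-0.6,90]
    - [0,0,0,0,0,0,90]
    - [0,0,0,0,0,0,90]

```text
time: 4.6
position: [0.4774, -0.21, 0.1156]
tool_rot: [2.088, 2.347, 0.0]
wrist_force: [0.1, 0.6, -0.1]
grip_width: 0.0849
grasp_force: 0.0
```

Call:
carry_out:
  commands:
    - [0,0,0,0,0,-1,90]
    - [0,0,0,0,0,-1,90]
    - [0,0,0,0,0,-1,90]
    - [0,0,0,0,0,-1,90]
    - [0,0,0,0,0,-0.44,90]
    - [0,0,0,0,0,0,90]
    - [0,0,0,0,0,0,40]
    - [0,0,0,0,0,0,40]
    - [0,0,0,0,0,0,40]
    - [0,0,0,0,0,0,40]
    - [0,0,0,0,0,0,40]
    - [0,0,0,0,0,0,40]
  squeeze: 40

```text
time: 6.1
position: [0.4774, -0.2104, 0.0049]
tool_rot: [2.089, 2.346, 0.001]
wrist_force: [-0.9, 0.9, 6.8]
grip_width: 0.0589
grasp_force: 40.0
```

Call:
carry_out:
  commands:
    - [0,0,0,0,0,1,40]
    - [0,0,0,0,0,1,40]
    - [0,0,0,0,0,1,40]
    - [0,0,0,0,0,1,40]
    - [0,0,0.75,-0.28,0.94,0,40]
    - [0,0,0.75,-0.28,0.94,0,40]
    - [0,0,0.75,-0.28,0.94,0,40]
    - [0,0,0.75,-0.28,0.94,0,40]
    - [0,0,0.75,-0.28,0.94,0,40]
    - [0,0,0.75,-0.28,0.94,0,40]
    - [0,0,0.75,-0.28,0.94,0,40]
    - [0,0,0.75,-0.28,0.94,0,40]
    - [0,0,0.75,-0.28,0.94,0,40]
    - [0,0,0.75,-0.28,0.94,0,40]
    - [0,0,0,0,0,0,40]
    - [0,0,0,0,0,0,40]

```text
time: 8.1
position: [0.4073, 0.0242, 0.1046]
tool_rot: [0.232, 3.133, -0.0]
wrist_force: [0.3, -0.4, -0.6]
grip_width: 0.0595
grasp_force: 40.0
```

```bash
python3 - <<'E'
from h import *
p,d=camera("top");s,ds=camera("side");np.savez("pics/t1.npz",p=p,d=d,s=s,ds=ds)
a=cv2.resize(p[140:340,300:460],(480,600),interpolation=cv2.INTER_CUBIC)[:, :400]
b=cv2.resize(s[210:360,270:450],(400,333),interpolation=cv2.INTER_CUBIC)
o=np.zeros((600,800,3),np.uint8);o[:,:400]=a;o[:333,400:]=b
cv2.imwrite("pics/c1.png",o)
E
```

```text
(no output)
```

View pics/c1.png

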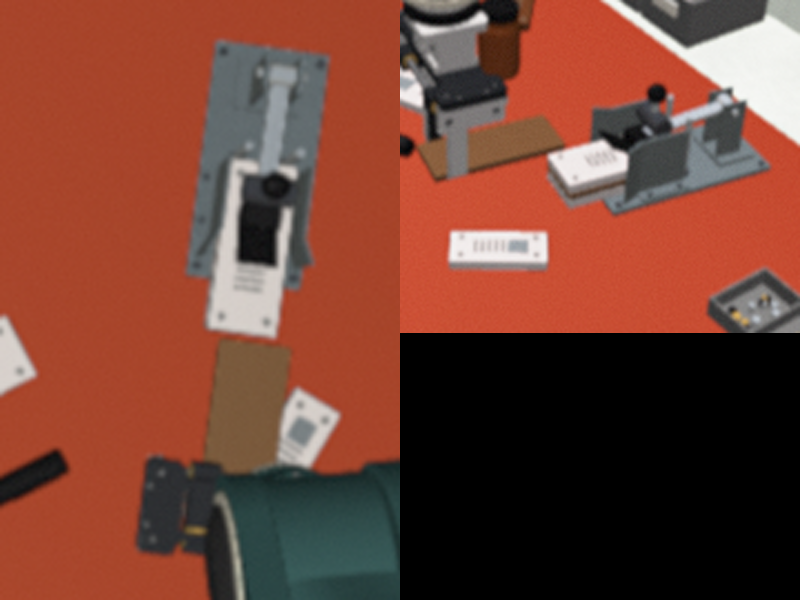

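The held spacer's front corners are at (219,340) and (290,350) in the crop. It lies level and square in front of the pile, and I'll now measure its offset.

```bash
python3 - <<'E'
from h import *
D=np.load("pics/t1.npz");p=D["p"];d=D["d"];H=cv2.cvtColor(p,cv2.COLOR_BGR2HSV)
c=calibration("top");R=np.array(c["R"]);t=np.array(c["t"]);f=240/np.tan(np.radians(c["fovy"])/2)
def X(u,v):
    z=d[v,u];return (R.T@(np.array([(u-c["cx"])/f*z,(v-c["cy"])/f*z,z])-t)*1000).round(1)
print(X(384,258),X(384,275),X(384,290))
z=np.mean([X(384,258)[2],X(384,285)[2]])/1000; z=.1115
m=((H[...,0]>10)&(H[...,0]<22)&(H[...,1]<165)&(H[...,1]>90)).astype(np.uint8)*255
mm=np.zeros_like(m);mm[248:286,362:402]=m[248:286,362:402]
mm=cv2.morphologyEx(mm,cv2.MORPH_OPEN,np.ones((3,3)))
k=max(cv2.findContours(mm,cv2.RETR_EXTERNAL,cv2.CHAIN_APPROX_NONE)[0],key=cv2.contourArea)[:,0]
def fit(P):
    vx,vy,x0,y0=cv2.fitLine(P.astype(np.float32),cv2.DIST_HUBER,0,.01,.01).ravel();return np.degrees(np.arctan(vy/vx)),x0,y0
P=ray("top",k,z)[:,:2]*1000
e=np.array([.99,-.143]);n=np.array([.143,.99]);O=np.array([641,-9])
u=(P-O)@e;v=(P-O)@n
print("front u",np.sort(u)[-8:].mean(),"v range",v.min(),v.max())
for s in(1,-1):
    q=P[(u<u.max()-12)&(u>u.min()+8)&(s*v>s*np.median([v.min(),v.max()]))];print("side",fit(q))
# pile edges
w=masks(p)["white"];mm=np.zeros_like(w);mm[205:255,355:410]=w[205:255,355:410]
k=max(cv2.findContours(mm,cv2.RETR_EXTERNAL,cv2.CHAIN_APPROX_NONE)[0],key=cv2.contourArea)[:,0]
P=ray("top",k,.046)[:,:2]*1000;u=(P-O)@e;v=(P-O)@n
print("pile front",np.sort(u)[:8].mean(),"v",v[u<u.min()+45].min(),v[u<u.min()+45].max())
for s in(1,-1):
    q=P[(u>u.min()+10)&(u<u.min()+50)&(s*v>0)];print("pside",fit(q))
E
```

```text
[523.8   7.1 109.3] [482.1   8.  107.9] [445.1   8.5 104.8]
front u -109.23776296179724 v range -29.557284315247877 29.129193362513313
side (np.float32(-8.679039), np.float32(495.3457), np.float32(40.163914))
side (np.float32(-10.442252), np.float32(481.01953), np.float32(-13.721252))
pile front -99.24942354453478 v -28.688814710481235 32.299107729784815
pside (np.float32(-10.356756), np.float32(574.24567), np.float32(32.01552))
pside (np.float32(-7.9954753), np.float32(568.3817), np.float32(-26.32761))
```

Call:
carry_out:
  commands:
    - [0,0,0,0.8,-0.115,0,40]
    - [0,0,0,0.8,-0.115,0,40]
    - [0,0,0,0,0,-0.7,40]
    - [0,0,0,0,0,-0.7,40]
    - [0,0,0,0,0,-0.4,40]
    - [0,0,0,0,0,-0.2,40]
    - [0,0,0,0,0,-0.1,40]
    - [0,0,0,0,0,0,40]

```text
time: 9.2
position: [0.4473, 0.0189, 0.0521]
tool_rot: [0.229, 3.133, 0.0]
wrist_force: [-0.2, 0.2, -0.9]
grip_width: 0.0592
grasp_force: 40.0
```

Call:
carry_out:
  commands:
    - [0,0,0,0,0,-0.08,40]
    - [0,0,0,0.4,-0.057,0,40]
    - [0,0,0,0.4,-0.057,0,40]
    - [0,0,0,0.4,-0.057,0,40]
    - [0,0,0,0.4,-0.057,0,40]
    - [0,0,0,0.4,-0.057,0,40]

```text
time: 9.95
position: [0.4978, 0.0116, 0.0499]
tool_rot: [-0.229, -3.133, 0.0]
wrist_force: [0.2, -0.6, -0.9]
grip_width: 0.0592
grasp_force: 40.0
```

Call:
carry_out:
  commands:
    - [0,0,0,0.2,-0.029,0,40]
    - [0,0,0,0.2,-0.029,0,40]
    - [0,0,0,0.2,-0.029,0,40]
    - [0,0,0,0.2,-0.029,0,40]
    - [0,0,0,0.2,-0.029,0,40]

```text
time: 10.58
position: [0.5219, 0.0081, 0.0497]
tool_rot: [-0.229, -3.132, 0.0]
wrist_force: [-2.9, 1.1, -0.7]
grip_width: 0.0593
grasp_force: 40.0
```

Call:
carry_out:
  commands:
    - [0,0,0,0.2,-0.029,0,40]
    - [0,0,0,0.2,-0.029,0,40]
    - [0,0,0,0.2,-0.029,0,40]
    - [0,0,0,0.2,-0.029,0,40]
    - [0,0,0,0.2,-0.029,0,40]
    - [0,0,0,0.2,-0.029,0,40]
    - [0,0,0,0.2,-0.029,0,40]

```text
time: 11.45
position: [0.5575, 0.003, 0.0499]
tool_rot: [0.229, 3.133, -0.0]
wrist_force: [-2.9, 0.6, -0.9]
grip_width: 0.0591
grasp_force: 40.0
```

```bash
python3 - <<'E'
from h import *
p,d=camera("top");s,ds=camera("side");np.savez("pics/t2.npz",p=p,d=d,s=s,ds=ds)
a=cv2.resize(p[140:290,330:430],(400,600),interpolation=cv2.INTER_CUBIC)
b=cv2.resize(s[220:340,310:450],(400,343),interpolation=cv2.INTER_CUBIC)
o=np.zeros((600,800,3),np.uint8);o[:,:400]=a;o[:343,400:]=b
cv2.imwrite("pics/c2.png",o)
E
```

```text
(no output)
```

View pics/c2.png

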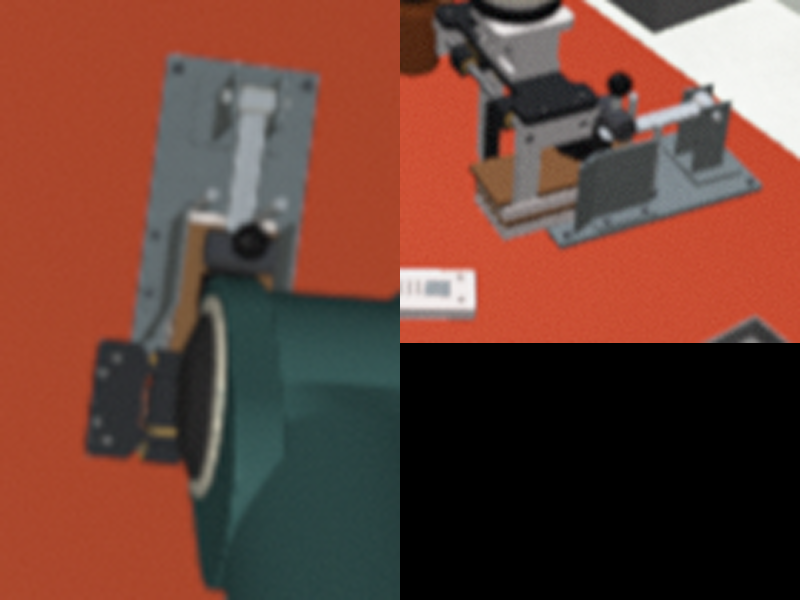

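The spacer has gone under the toe. A white strip about 8 mm wide still shows at the back, around (205,217) in the crop. I'll push gently until it meets the posts.

Call:
carry_out:
  commands:
    - [0,0,0,0.12,-0.017,0,40]
    - [0,0,0,0.12,-0.017,0,40]
    - [0,0,0,0.08,-0.011,0,40]

```text
time: 11.92
position: [0.5651, 0.0019, 0.0499]
tool_rot: [-0.229, -3.133, 0.0]
wrist_force: [-8.2, 0.8, -0.9]
grip_width: 0.0588
grasp_force: 40.0
```

Call:
carry_out:
  commands:
    - [0,0,0,0.08,-0.011,0,40]
    - [0,0,0,0.04,-0.006,0,40]

```text
time: 12.18
position: [0.5654, 0.0019, 0.0489]
tool_rot: [-0.228, -3.127, 0.0]
wrist_force: [-20.6, 2.0, 4.8]
grip_width: 0.0592
grasp_force: 40.0
```

Call:
carry_out:
  commands:
    - [0,0,0,-0.12,0.017,0,40]
    - [0,0,0,0,0,0,40]
    - [0,0,0,0,0,0,85]
    - [0,0,0,0,0,0,85]
    - [0,0,0,0,0,0,85]
    - [0,0,0,0,0,0,85]
    - [0,0,0,0,0,0.4,85]
    - [0,0,0,-0.5,0,1,85]
    - [0,0,0,-1,0,1,85]
    - [0,0,0,-1,0.5,1,85]
    - [0,0,0,-1,1,0,85]
    - [0,0,0,0,1,0,85]
    - [0,0,0,0,1,0,85]
    - [0,0,0,0,1,0,85]
    - [0,0,0,0,0,0,85]

```text
time: 14.05
position: [0.4777, 0.116, 0.1355]
tool_rot: [0.225, 3.133, 0.001]
wrist_force: [-0.2, 0.3, 0.7]
grip_width: 0.0801
grasp_force: 0.0
```

```bash
python3 - <<'E'
from h import *
p,d=camera("top");s,ds=camera("side");np.savez("pics/t3.npz",p=p,d=d,s=s,ds=ds)
a=cv2.resize(p[140:290,330:430],(400,600),interpolation=cv2.INTER_CUBIC)
b=cv2.resize(s[220:340,310:450],(400,343),interpolation=cv2.INTER_CUBIC)
o=np.zeros((600,800,3),np.uint8);o[:,:400]=a;o[:343,400:]=b
cv2.imwrite("pics/c3.png",o)
m=masks(p);print("cover",rect(m["white"],"top",.016,(246,240,322,296)))
E
```

```text
cover (503.0, 264.7, 149.3, 60.2, -63.6)
```

View pics/c3.png

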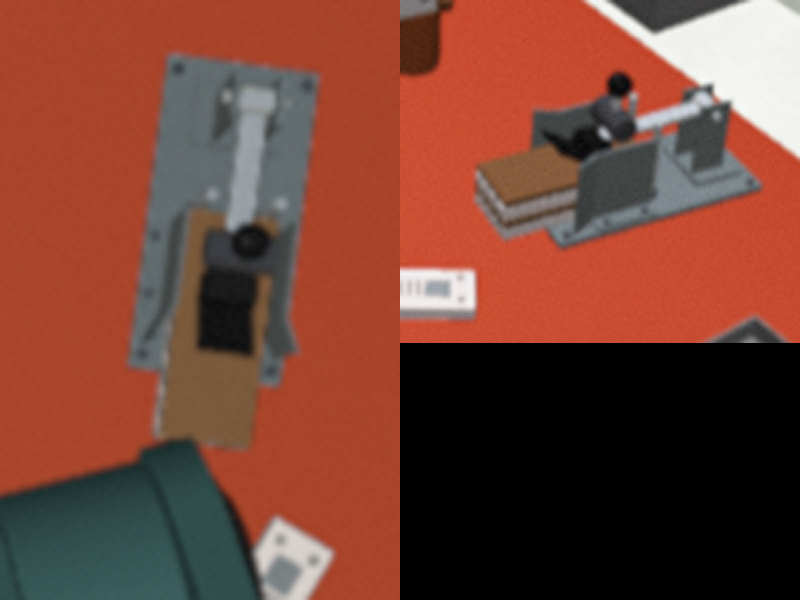

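The spacer lies home with the toe resting on it, its back edge at (230,212) and its front edge at (205,440). Next is the cover.

Call:
carry_out:
  commands:
    - [0,0,-0.55,0.012,0.776,0,90]
    - [0,0,-0.55,0.012,0.776,0,90]
    - [0,0,-0.55,0.012,0.776,0,90]
    - [0,0,-0.55,0.012,0.776,0,90]
    - [0,0,-0.55,0.012,0.776,0,90]
    - [0,0,-0.55,0.012,0.776,0,90]
    - [0,0,-0.55,0.012,0.776,0,90]
    - [0,0,-0.55,0.012,0.776,0,90]
    - [0,0,-0.55,0.012,0.776,0,90]
    - [0,0,-0.55,0.012,0.776,0,90]
    - [0,0,0,0,0,-1,90]
    - [0,0,0,0,0,-1,90]
    - [0,0,0,0,0,0,90]
    - [0,0,0,0,0,0,90]

```text
time: 15.9
position: [0.4813, 0.3081, 0.086]
tool_rot: [1.651, 2.672, 0.001]
wrist_force: [-0.1, 0.2, 0.1]
grip_width: 0.0847
grasp_force: 0.0
```

Call:
carry_out:
  commands:
    - [0,0,0,0,0.06,-1,90]
    - [0,0,0,0,0,-1,90]
    - [0,0,0,0,0,-0.8,90]
    - [0,0,0,0,0,-0.44,90]
    - [0,0,0,0,0,0,90]
    - [0,0,0,0,0,0,40]
    - [0,0,0,0,0,0,40]
    - [0,0,0,0,0,0,40]
    - [0,0,0,0,0,0,40]
    - [0,0,0,0,0,0,40]
    - [0,0,0,0,0,0,40]
  squeeze: 40

```text
time: 17.27
position: [0.4808, 0.3101, 0.0044]
tool_rot: [1.65, 2.673, 0.001]
wrist_force: [-0.5, -0.3, 6.0]
grip_width: 0.0594
grasp_force: 40.0
```

Call:
carry_out:
  commands:
    - [0,0,0,0,0,1,40]
    - [0,0,0,0,0,1,40]
    - [0,0,0,0,0,1,40]
    - [0,0,0,0,0,1,40]
    - [0,0,0.46,-0.247,-0.953,0,40]
    - [0,0,0.46,-0.247,-0.953,0,40]
    - [0,0,0.46,-0.247,-0.953,0,40]
    - [0,0,0.46,-0.247,-0.953,0,40]
    - [0,0,0.46,-0.247,-0.953,0,40]
    - [0,0,0.46,-0.247,-0.953,0,40]
    - [0,0,0.46,-0.247,-0.953,0,40]
    - [0,0,0.46,-0.247,-0.953,0,40]
    - [0,0,0.46,-0.247,-0.953,0,40]
    - [0,0,0.46,-0.247,-0.953,0,40]
    - [0,0,0.46,-0.247,-0.953,0,40]
    - [0,0,0.46,-0.247,-0.953,0,40]
    - [0,0,0,0,0,0,40]
    - [0,0,0,0,0,0,40]

```text
time: 19.52
position: [0.4067, 0.0245, 0.104]
tool_rot: [0.225, 3.133, 0.0]
wrist_force: [-0.2, -0.1, -0.5]
grip_width: 0.0595
grasp_force: 40.0
```

```bash
python3 - <<'E'
from h import *
p,d=camera("top");s,ds=camera("side");np.savez("pics/t4.npz",p=p,d=d,s=s,ds=ds)
a=cv2.resize(p[140:290,330:430],(400,600),interpolation=cv2.INTER_CUBIC)
b=cv2.resize(s[220:340,290:430],(400,343),interpolation=cv2.INTER_CUBIC)
o=np.zeros((600,800,3),np.uint8);o[:,:400]=a;o[:343,400:]=b
cv2.imwrite("pics/c4.png",o)
w=masks(p)["white"];mm=np.zeros_like(w);mm[246:284,360:404]=w[246:284,360:404]
k=max(cv2.findContours(mm,cv2.RETR_EXTERNAL,cv2.CHAIN_APPROX_NONE)[0],key=cv2.contourArea)[:,0]
P=ray("top",k,.1155)[:,:2]*1000
e=np.array([.99,-.143]);n=np.array([.143,.99]);O=np.array([641,-9])
u=(P-O)@e;v=(P-O)@n
g=r.get_obs()["position"][:2]*1000-O
print("front",np.sort(u)[-8:].mean(),"v near front",v[u>u.max()-25].min(),v[u>u.max()-25].max(),"grip",g@e,g@n)
E
```

```text
front -111.18645744274426 v near front -30.10331598741891 29.978050853920656 grip -236.78108676336873 -0.12749945996290515
```

View pics/c4.png

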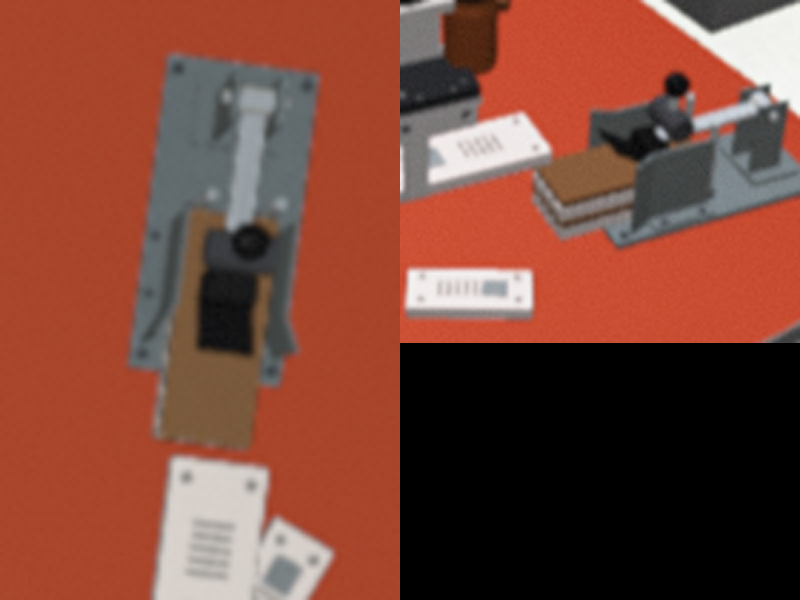

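The cover is held level and square with its front corners at (172,458) and (268,470). I'll move it forward, lower it and slide it in.

Call:
carry_out:
  commands:
    - [0,0,0,0.8,-0.115,0,40]
    - [0,0,0,0.8,-0.115,0,40]
    - [0,0,0,0,0,-0.7,40]
    - [0,0,0,0,0,-0.6,40]
    - [0,0,0,0,0,-0.35,40]
    - [0,0,0,0,0,-0.15,40]
    - [0,0,0,0,0,-0.06,40]
    - [0,0,0,0,0,0,40]

```text
time: 20.62
position: [0.4467, 0.0184, 0.0577]
tool_rot: [0.223, 3.133, 0.0]
wrist_force: [1.1, 0.3, -1.3]
grip_width: 0.0596
grasp_force: 40.0
```

Call:
carry_out:
  commands:
    - [0,0,0,0.4,-0.057,0,40]
    - [0,0,0,0.4,-0.057,0,40]
    - [0,0,0,0.2,-0.029,0,40]
    - [0,0,0,0.2,-0.029,0,40]
    - [0,0,0,0.2,-0.029,0,40]
    - [0,0,0,0.2,-0.029,0,40]
    - [0,0,0,0.2,-0.029,0,40]
    - [0,0,0,0.2,-0.029,0,40]
    - [0,0,0,0.2,-0.029,0,40]

```text
time: 21.75
position: [0.5001, 0.0105, 0.0568]
tool_rot: [-0.223, -3.13, 0.0]
wrist_force: [-8.4, 1.1, -0.2]
grip_width: 0.0592
grasp_force: 40.0
```

Call:
carry_out:
  commands:
    - [0,0,0,0.2,-0.029,0,40]
    - [0,0,0,0.2,-0.029,0,40]
    - [0,0,0,0.2,-0.029,0,40]
    - [0,0,0,0.2,-0.029,0,40]

```text
time: 22.25
position: [0.5213, 0.0075, 0.0572]
tool_rot: [-0.223, -3.133, 0.0]
wrist_force: [-2.8, 1.2, -0.8]
grip_width: 0.0594
grasp_force: 40.0
```

Call:
carry_out:
  commands:
    - [0,0,0,0.2,-0.029,0,40]
    - [0,0,0,0.2,-0.029,0,40]
    - [0,0,0,0.2,-0.029,0,40]
    - [0,0,0,0.2,-0.029,0,40]

```text
time: 22.75
position: [0.5419, 0.0045, 0.0574]
tool_rot: [0.223, 3.134, -0.0]
wrist_force: [-3.9, 0.4, -1.0]
grip_width: 0.0594
grasp_force: 40.0
```

Call:
carry_out:
  commands:
    - [0,0,0,0.2,-0.029,0,40]
    - [0,0,0,0.2,-0.029,0,40]
    - [0,0,0,0.2,-0.029,0,40]
    - [0,0,0,0.16,-0.023,0,40]
    - [0,0,0,0,0,0,40]

```text
time: 23.38
position: [0.5612, 0.0017, 0.0575]
tool_rot: [0.223, 3.133, -0.0]
wrist_force: [2.0, -0.3, -3.0]
grip_width: 0.0594
grasp_force: 40.0
```

Call:
carry_out:
  commands:
    - [0,0,0,0.08,-0.011,0,40]
    - [0,0,0,0.08,-0.011,0,40]

```text
time: 23.62
position: [0.5644, 0.0013, 0.0574]
tool_rot: [-0.223, -3.133, 0.0]
wrist_force: [-2.0, 0.6, -2.6]
grip_width: 0.0596
grasp_force: 40.0
```

Call:
carry_out:
  commands:
    - [0,0,0,0.08,-0.011,0,40]
    - [0,0,0,0.08,-0.011,0,40]

```text
time: 23.88
position: [0.5674, 0.0009, 0.057]
tool_rot: [-0.223, -3.131, 0.0]
wrist_force: [-12.7, 3.1, -1.9]
grip_width: 0.0595
grasp_force: 40.0
```

Call:
carry_out:
  commands:
    - [0,0,0,0.05,-0.007,0,40]
    - [0,0,0,-0.1,0.014,-0.02,40]
    - [0,0,0,0,0,0,40]
    - [0,0,0,0,0,0,85]
    - [0,0,0,0,0,0,85]
    - [0,0,0,0,0,0,85]
    - [0,0,0,0,0,0,85]
    - [0,0,0,0,0,0.4,85]
    - [0,0,0,-0.5,0,1,85]
    - [0,0,0,-1,0,1,85]
    - [0,0,0,-1,0.5,1,85]
    - [0,0,0,-1,1,0,85]
    - [0,0,0,0,1,0,85]
    - [0,0,0,0,1,0,85]
    - [0,0,0,0,1,0,85]
    - [0,0,0,0,0,0,85]

```text
time: 25.88
position: [0.4798, 0.1151, 0.1425]
tool_rot: [0.219, 3.133, 0.001]
wrist_force: [-0.6, -0.9, -0.1]
grip_width: 0.0798
grasp_force: 0.0
```

```bash
python3 - <<'E'
from h import *
p,d=camera("top");s,ds=camera("side");np.savez("pics/t5.npz",p=p,d=d,s=s,ds=ds)
a=cv2.resize(p[140:290,330:430],(400,600),interpolation=cv2.INTER_CUBIC)
b=cv2.resize(s[220:340,310:450],(400,343),interpolation=cv2.INTER_CUBIC)
o=np.zeros((600,800,3),np.uint8);o[:,:400]=a;o[:343,400:]=b
cv2.imwrite("pics/c5.png",o)
w=masks(p)["white"];mm=np.zeros_like(w);mm[190:258,355:405]=w[190:258,355:405]
k=max(cv2.findContours(mm,cv2.RETR_EXTERNAL,cv2.CHAIN_APPROX_NONE)[0],key=cv2.contourArea)[:,0]
P=ray("top",k,.068)[:,:2]*1000
e=np.array([.99,-.143]);n=np.array([.143,.99]);O=np.array([641,-9])
u=(P-O)@e;v=(P-O)@n;f=u<u.min()+50
print("front",np.sort(u)[:8].mean(),"back",u.max(),"v",v[f].min(),v[f].max())
E
```

```text
front -98.453623524243 back 58.194306057619826 v -29.263668781483588 31.180674254009304
```

View pics/c5.png

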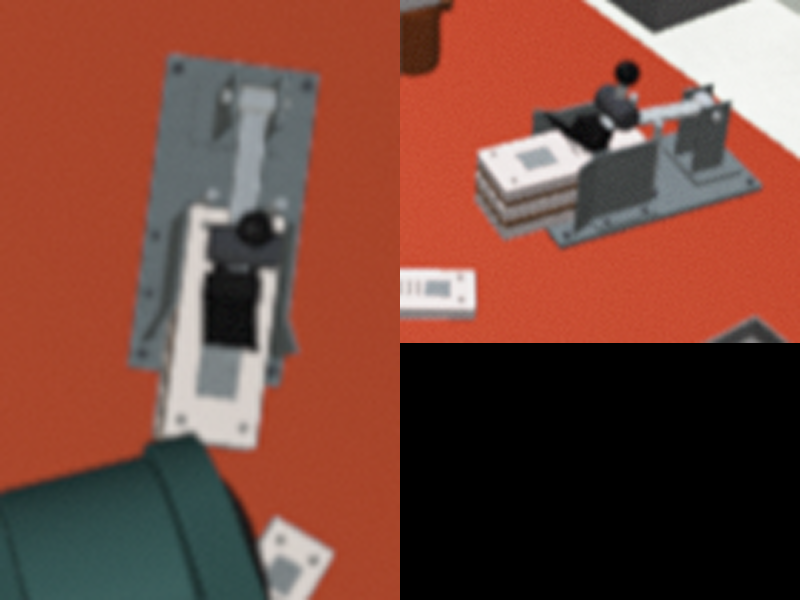

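The cover lies home on the spacer with the toe resting on it, front edge at (205,440), flush with the pile. The gripper is clear, so I'm handing in.

```bash
python3 -c "
from station import r
print(r.job_done())"
```

```text
the job is handed in; nothing more can be done
None
```

The spacer and then the full-size cover are on the pile under the arm; the last pictures show both square in the guides, home against the back posts, with the arm resting on the cover. The job was handed in at about 26 s and returned no verdict.

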